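# Zero the coin scale and lift the coin tray onto it

### The arm

A 7-joint arm with a two-finger parallel gripper is mounted at the origin on a cart in front of the work surface, level with it; the furniture and walls round the work are solid. World frame = base frame: x ahead of the robot, y to its left, z up, the work surface at z = 0. Lengths are in m, angles in rad, forces in N, time in s.
With the tool pointing down it reaches from about 0.4 to 0.85 m from the base axis. Payload 6.9 kg.
Tool frame: the origin (TCP) lies midway between the tips of the shut fingers; the grasp point (between the pads) lies behind it (ctrl.pinch_z is the z of the grasp point in the tool frame, in m); z points along the fingers, y is the direction in which the jaws open and shut (so a half turn about z gives the same grasp; the last joint's range is limited). The gripper opens to 85 mm and grips with 20 to 120 N. Pads are 22 mm wide; open, the fingers measure 114 mm over their backs; the gripper's body (76 mm by 85 mm) begins 54 mm behind the grasp point. The pads swing forward as they close: fully open they stand 13 mm farther back than shut.
Start: joints at [-1.127, 0.507, -0.238, 1.5, 0.126, 1.149, -0.155], TCP at [0.208, 0.589, 0.196] pointing down, gripper open.
Joint ranges: [-3.08, 3.08], [-0.24, 2.05], [-1.43, 1.35], [0, 2.5], [-1.52, 4.66], [0.17, 1.96], [-2.89, 2.89]. Speed limits (rad/s): [2.39, 2.39, 3.14, 3.14, 3.14, 3.14, 3.14].

### API

Orientations are given as a unit quaternion [w, x, y, z].
In Python, from station import ctrl, get_state, vision, ticket, models gives the robot as it stands. Calls block until the motion is done:
- ctrl.movep(position, orientation): joint-space move of the TCP to a pose.
- ctrl.movel(position, frame=None, max_speed=0.15): straight line of the TCP; frame=None keeps the orientation; max_speed is the mean speed in m/s.
- ctrl.set_joints(angles): joint-space move.
- ctrl.ungrasp() and ctrl.close_gripper(force=None): open the fingers fully, or close them until they stop; force is the grip in N (None keeps the last).
- ctrl.pause(seconds).
- ctrl.ik(position, orientation): joint angles nearest the present ones, or None.
- get_state(): the state.
- vision.grab_frame(name): name is "side" or "top"; returns (picture, depth): 384x512x3 uint8, blue, green, red; 384x512 float32, m along the optical axis (not along the pixel's ray), 0 where there is no reading.
- vision.camera_info(name): a dict with "mtx" (3x3 intrinsics, pixels), "dist_coeffs" ([k1, k2, p1, p2, k3] as OpenCV has them; the pictures are not rectified), "R" (3x3) and "t" (3): a world point X has camera coordinates R X + t. Camera axes: x right, y down, z forward; pixel columns grow to the right and rows downward; lengths in m; the calibration is good to about 2 mm. A picture is of the moment at which its call begins. camera_info takes no time and is no camera call.
A pose or a line that the arm cannot do raises ctrl.Unreachable and nothing moves.
- ticket.close_job(): hands the job in, once; it reports no verdict.
Trained networks look in the newest picture that a camera, given by its name, has taken for a name from the list of things; names that differ only in an ending like _2 or _b are one class to them, and where a whole thing is asked for, a point or a joint stands for the part that bears it (a point fixed in the world has none). Each returns a list of dicts, best first, with "p" (0 to 1); they miss things now and then, are a little off and sometimes report something else, mostly with a low value. They report only what shows in the picture. A call takes as long as a camera call.
- models.recognise(camera, target): "point" ([column, row] in pixels, amid what is visible of it).
- models.masks_of(camera, target): "mask" (384x512 bool, what is visible of it) and "point" ([column, row] in pixels, amid what is visible of it).
The state is a dict: "time": time; "qpos": joint angles; "qd": joint speeds; "tau": joint torques, N m; "tcp_pos": TCP position; "eef_rot": TCP orientation; "contact_force": force on the tool from outside, world axes, zero at the start; "wrist_torque": the same for the moment, N m; "width": finger opening in m.
Only numpy, scipy, OpenCV 4.12 (cv2) and the standard library are available. Lean on these libraries where they do the work, as an engineer would, in place of code of your own. Each camera call takes 0.05 s, during which the arm holds its last target.

### The job

Weigh the tray of coins: first, with the scale's platform empty, turn the zero knob, which turns the dial card, until the zero mark lies right under the pointer, and let go of the knob. Then slide the lifter's blade under the coin tray between its feet, lift the tray with it, carry it level and set it down gently in the middle of the scale's platform, with all three coin stacks still standing in it and without the gripper or arm touching the tray or coins. Draw the lifter out and lay it flat on the counter, clear of the scale; leave the zero setting and the other things on the counter as they are.

Things in the scene. Friction and masses are not known exactly. Their poses are not given: they have to be found in the camera images.
- coin_scale: grey dial scale, fixed, 182 x 255 mm. Origin on the counter under its platform's centre; x points away from the robot, y left, z up. Housing under the platform x +-91, y +-80 mm, 50 mm high. Left of it the console (y 80 to 175, 34 mm high): the knob, and behind it the dial, a round pod of radius 46 mm at x 36, y 125, face leaning 30 degrees to the front, top 80 mm high.
- platform_center (a point): centre of the top of the scale's flat steel platform (150 x 150 mm, top 70 mm above the counter when empty; on a spring: sinks about 4 mm under the full tray, which turns the pointer clockwise). Axes as coin_scale.
- scale_platform (a joint): how far the platform has sunk (m), 0 when empty, at most 0.009; the spring gives 0.9 N per mm.
- zero_knob (a joint): angle of the zero knob (rad), growing clockwise seen from above, -1.7 to 1.7; stays where left. It turns the dial's white card: 1 rad of knob turns the card 0.35 rad the same way. At 0 the knob's bar lies along the scale's x axis and the zero mark is under the empty scale's pointer.
- knob_grip (a point): point to pinch on the black zero knob: on its upright axis, 61 mm above the counter, in the middle of its bar grip (36 mm long, 12 mm wide, from 47 to 71 mm above the counter, over a disc of 37 mm diameter). Knob at x -55, y +125 mm of the scale. The point's x axis runs along the bar.
- pointer_tip (a point): tip of the dial's black pointer, 36 mm from the dial's centre; it points away from the robot when the platform is empty.
- zero_mark (a point): point of the zero mark that should lie under the pointer's tip: the zero mark is the widest and longest tick on the white dial card, where the row of ticks begins (the row runs clockwise from it).
- coin_tray: square grey coin tray, 116 x 116 mm, 26 mm high in all, 0.13 kg, floor and rim 4 mm thick. Stands on four rubber feet, 10 mm high, 14 mm diameter, at x, y = +-49 mm: a 10 mm gap under its floor, 84 mm wide between the feet, open on all four sides. Origin centred at the bottom of the feet, z up, x and y along the sides.
- coins_a: stack of coins, 26 mm diameter, 25 mm high, 0.08 kg, standing loose in the tray. Origin at its foot, z up (14 mm above the tray's origin).
- coins_b: like coins_a
- coins_c: like coins_a
- lifter: lifter (wide spatula), 0.24 kg: flat steel blade 128 mm long, 64 wide, 3 thick; wooden handle running level above and behind it. Origin on the blade's underside, 50 mm behind its front edge, 78 mm before its rear edge; x points to the tip, z up (height 0: blade flat on the counter). The neck rises from the blade at x -73 mm.
- lifter_grip (a point): point to pinch in the handle (20 mm wide, 26 mm tall, from x -174 to -94 mm of the lifter): at x -115 mm, 49 mm above the blade's underside. Axes as lifter.
- till_roll: white paper roll standing on end, 58 mm diameter, 57 mm high; bystander.
- stapler: black stapler, 128 x 36 x 46 mm; bystander.
- coin_roll: coins rolled in paper, standing, 26 mm diameter, 88 mm high; bystander. It stands just before the clear, solid glass screen that rises from the rail across the counter at x = 0.68 m.
- date_stamp: round hand stamp with turned handle, 30 mm diameter, 75 mm high; bystander.

How it is judged:
On the way, in this order (a step that is already met when the one before it is completed fails the run):
1. the platform is empty, the zero mark is under the pointer (within 2.5 mm at the tip) and the knob is released (distance between pointer_tip and zero_mark below 0.0025 m and value of joint scale_platform below 0.001 m and contact force between the fingers and zero_knob below 0.3 N), for 0.2 s.
2. the tray is carried on the lifter, its feet more than 30 mm above the counter (height (world z) of coin_tray above 0.03 m and contact force between lifter and coin_tray above 0.5 N and contact force between coin_tray and coin_scale below 0.1 N), for 0.2 s.
At the end, for the whole second after the job is handed in: Tray level on its feet on the platform, centres within 20 mm, all three coin stacks upright on its floor; lifter at rest flat on the counter (within 6 mm and 0.05 rad), touching neither tray nor scale; zero knob still within 0.17 rad of its zero setting (horizontal distance between coin_tray and platform_center below 0.02 m and z of coin_tray in the frame of platform_center between -0.004 and 0.004 m and angle between each of coin_tray, lifter's own z axis and vertical below 0.05 rad and linear speed of each of coin_tray, lifter below 0.01 m/s and angle between each of coins_a, coins_b, coins_c's own z axis and vertical below 0.15 rad and z of coins_a in the frame of coin_tray between 0.008 and 0.022 m and horizontal distance between each of coins_a, coins_b, coins_c and coin_tray below 0.065 m and z of coins_b in the frame of coin_tray between 0.008 and 0.022 m and z of coins_c in the frame of coin_tray between 0.008 and 0.022 m and height (world z) of lifter between -0.006 and 0.006 m and contact force between lifter and coin_tray below 0.05 N and contact force between lifter and coin_scale below 0.05 N and value of joint zero_knob between -0.17 and 0.17 rad).
It fails at once if the gripper or arm touches the tray or the coins (contact force between any of the fingers, the arm and coin_tray above 0.5 N or contact force between any of the fingers, the arm and coins_a above 0.5 N or contact force between any of the fingers, the arm and coins_b above 0.5 N or contact force between any of the fingers, the arm and coins_c above 0.5 N).
It fails at once if the tray is tipped more than 0.25 rad (14 degrees), or a coin stack topples (angle between coin_tray's own z axis and vertical above 0.25 rad or angle between any of coins_a, coins_b, coins_c's own z axis and vertical above 0.6 rad).
It fails at once if the tray is dropped onto the platform (the platform goes down faster than 0.15 m/s) (velocity of joint scale_platform above 0.15 m/s).
It fails at once if a bystander (till roll, stapler, coin roll, hand stamp) is moved more than 30 mm (distance of any of till_roll, stapler, coin_roll, date_stamp from where it was at the start of the episode above 0.03 m).
It also fails if it takes over 67 s, if anything falls off the work surface, if the arm or the gripper's body presses on something with over 40 N, if the wrist force passes 120 N, or if a joint passes its speed limit or range.

## Working session

There is one attempt and no reset: what is moved stays moved. The work goes in short steps, each a Python script; the robot and the scene stay as the last script left them, time stands still between calls to the robot, and variables do not carry over. Pictures are saved under pics/ and viewed, and the job is handed in when it is done.

```bash
ls; mkdir -p pics; python3 - <<'E'
from station import ctrl, get_state, vision, ticket, models
import cv2, numpy as np
print(ctrl.pinch_z, get_state())
for n in ("side","top"):
    im,d=vision.grab_frame(n); cv2.imwrite(f"pics/{n}0.png",im); np.save(f"pics/{n}0.npy",d)
    ci=vision.camera_info(n); print(n,ci)
    for t in ["coin_scale","zero_knob","zero_mark","pointer_tip","coin_tray","coins_a","lifter","lifter_grip","till_roll","stapler","coin_roll","date_stamp","knob_grip"]:
        print(t,[(round(r['p'],2),np.round(r['point']).tolist()) for r in models.recognise(n,t)][:4])
print(get_state()["time"])
E
```

```text
pics
-0.0187 {'time': 0.0, 'qpos': array([-1.1264699 ,  0.5083514 , -0.2375136 ,  1.50113692,  0.12571125,
        1.14890073, -0.15481356]), 'qd': array([ 1.05513262e-03, -8.02757488e-05,  2.88008396e-03,  1.27241188e-03,
       -2.09281668e-03, -8.37361454e-05,  1.30534681e-03]), 'tau': array([ 4.14041242e-04, -6.20599222e+01, -2.18646526e+00, -2.49652559e+01,
        1.27808691e-02,  1.20980357e-02,  3.86264912e-05]), 'tcp_pos': array([0.20763336, 0.58889943, 0.19511952]), 'eef_rot': array([-1.28361069e-04,  1.68604391e-01,  9.85683389e-01, -8.93879430e-04]), 'contact_force': array([-0.0571226 ,  0.34885909, -0.07268157]), 'wrist_torque': array([ 0.00483852,  0.04343044, -0.00578501]), 'width': 0.08527849986888035}
side {'mtx': array([[366.49572471,   0.        , 254.27742995],
       [  0.        , 366.49572471, 191.25615244],
       [  0.        ,   0.        ,   1.        ]]), 'dist_coeffs': array([-0.06773322,  0.        ,  0.        ,  0.        ,  0.        ]), 'R': array([[ 0.99912125,  0.04085996,  0.00933722],
       [ 0.02975209, -0.53449025, -0.84465081],
       [-0.029
[... 912 characters left out ...]
-0.02573881, -0.99965871,  0.00446914],
       [-0.99715562,  0.02535705, -0.07097669],
       [ 0.07083914, -0.00628329, -0.99746796]]), 't': array([-0.08121642,  0.55256167,  1.47314811])}
coin_scale [(0.88, [249.0, 196.0])]
zero_knob []
zero_mark [(0.68, [229.0, 187.0]), (0.21, [302.0, 169.0])]
pointer_tip []
coin_tray [(0.65, [345.0, 198.0])]
coins_a [(0.63, [337.0, 200.0]), (0.59, [354.0, 200.0]), (0.49, [347.0, 190.0])]
lifter [(0.69, [308.0, 201.0])]
lifter_grip [(0.83, [314.0, 201.0])]
till_roll [(0.51, [325.0, 177.0])]
stapler [(0.67, [148.0, 216.0])]
coin_roll [(0.47, [305.0, 170.0])]
date_stamp [(0.47, [195.0, 219.0]), (0.31, [262.0, 197.0])]
knob_grip [(0.62, [230.0, 209.0])]
1.4
```

```bash
python3 - <<'E'
import cv2
a=cv2.imread("pics/top0.png"); cv2.imwrite("pics/top0z.png",cv2.resize(a[130:270,110:400],None,fx=2.75,fy=2.75,interpolation=cv2.INTER_CUBIC))
a=cv2.imread("pics/side0.png"); cv2.imwrite("pics/side0z.png",cv2.resize(a[110:340,150:400],None,fx=2.6,fy=2.6,interpolation=cv2.INTER_CUBIC))
E
```

```text
(no output)
```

View pics/top0z.png

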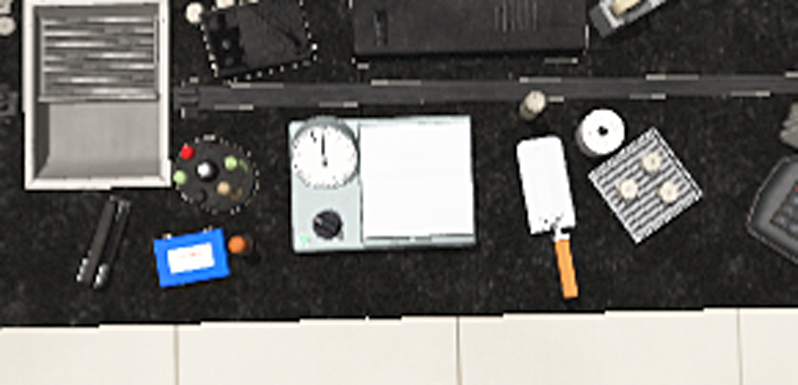

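View pics/side0z.png

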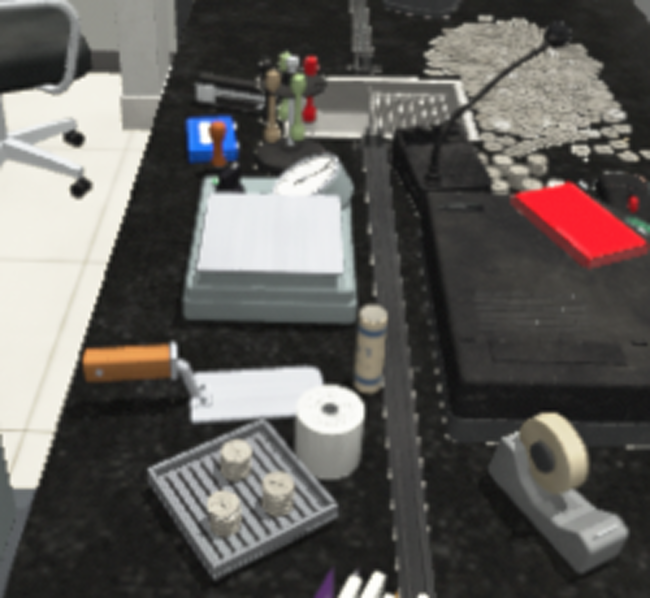

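View pics/top0.png

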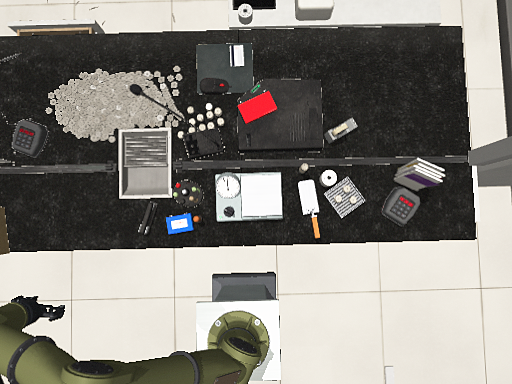

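```bash
cat > h.py <<'E'
from station import ctrl, get_state, vision, ticket, models
import cv2, numpy as np
from scipy.spatial.transform import Rotation as Ro
def cam(n):
    c=vision.camera_info(n); return c
def unproj(n,px,depth=None,z=None):
    c=cam(n); px=np.asarray(px,float).reshape(-1,1,2)
    u=cv2.undistortPoints(px,c["mtx"],c["dist_coeffs"])[:,0]
    r=np.c_[u,np.ones(len(u))]
    R,t=np.array(c["R"]),np.array(c["t"])
    if depth is not None: X=r*np.asarray(depth).reshape(-1,1); return (X-t)@R
    o=-t@R; d=r@R
    s=(z-o[2])/d[:,2]; return o+d*s[:,None]
def proj(n,X):
    c=cam(n); rv=cv2.Rodrigues(np.array(c["R"]))[0]
    return cv2.projectPoints(np.asarray(X,float).reshape(-1,1,3),rv,np.array(c["t"]),c["mtx"],c["dist_coeffs"])[0][:,0]
def cloud(n,d):
    v,u=np.nonzero(d>0); return np.c_[u,v],unproj(n,np.c_[u,v],d[v,u])
E
python3 - <<'E'
from h import *
for n in ("top","side"):
    d=np.load(f"pics/{n}0.npy"); px,P=cloud(n,d)
    im=cv2.imread(f"pics/{n}0.png")
    c=cam(n); print(n,-np.array(c["t"])@np.array(c["R"]))
    # platform
    def reg(x0,x1,y0,y1,z0,z1):
        m=(P[:,0]>x0)&(P[:,0]<x1)&(P[:,1]>y0)&(P[:,1]<y1)&(P[:,2]>z0)&(P[:,2]<z1); return P[m],px[m]
    cnt,_=reg(.45,.7,-.45,.3,-.02,.02); print("counter z",np.median(cnt[:,2]),cnt[:,2].std())
    Q,qp=reg(.4,.72,-.15,.25,.06,.09)
    print("plat",len(Q),np.median(Q[:,2]),cv2.minAreaRect(Q[:,:2].astype(np.float32)*1000))
    Q,qp=reg(.4,.72,-.15,.3,.02,.09)
    print("scale",len(Q),cv2.minAreaRect(Q[:,:2].astype(np.float32)*1000))
    for t in ["coin_scale","lifter","coin_tray","till_roll","coin_roll","date_stamp","stapler"]:
        r=models.masks_of(n,t)[:2]
        for q in r:
            m=q["mask"]&(d>0); v,u=np.nonzero(m)
            if len(v)<3: continue
            W=unproj(n,np.c_[u,v],d[v,u]); rc=cv2.minAreaRect(W[:,:2].astype(np.float32)*1000)
            print(t,round(q["p"],2),len(v),np.round(np.median(W,0),3),np.round(W[:,2].max(),3),np.round(rc[0]),np.round(rc[1]),round(rc[2],1))
E
```

```text
top [ 0.44454301 -0.08594382  1.50900001]
counter z 0.003285095682070292 0.006048318588107748
plat 1731 0.07132915353655726 ((588.1395874023438, 16.518508911132812), (263.45465087890625, 332.8642883300781), 0.10838960856199265)
scale 3406 ((571.3690185546875, 58.766632080078125), (300.2008361816406, 417.7544860839844), 1.127289891242981)
coin_scale 0.75 3191 [ 0.547 -0.052  0.068] 0.088 [552. -51.] [260. 193.] 88.6
coin_scale 0.68 312 [0.584 0.024 0.06 ] 0.086 [582.  23.] [75. 68.] 87.7
lifter 0.63 723 [ 0.52  -0.291  0.005] 0.069 [ 494. -290.] [228.  65.] 7.1
coin_tray 0.68 665 [ 0.527 -0.289  0.005] 0.069 [ 496. -290.] [223.  65.] 7.1
coin_tray 0.59 820 [ 0.536 -0.421  0.016] 0.042 [ 537. -426.] [121. 125.] 34.6
till_roll 0.57 209 [ 0.609 -0.354  0.057] 0.066 [ 610. -356.] [53. 58.] 42.5
till_roll 0.35 3177 [ 0.545 -0.053  0.068] 0.088 [547. -54.] [189. 259.] 1.8
coin_roll 0.6 66 [ 0.645 -0.262  0.086] 0.095 [ 649. -263.] [24. 26.] 29.1
date_stamp 0.67 34 [ 0.567 -0.426  0.04 ] 0.048 [ 567. -427.] [19. 24.] 43.8
date_stamp 0.4 48 [0.467 0.14  0.067] 0.079 [468. 143.] [23. 21.] 1.7

[... 381 characters left out ...]
, 0.24723976850509644)
coin_scale 0.84 3643 [ 0.557 -0.136  0.066] 0.085 [552.   4.] [199. 384.] 0.5
lifter 0.72 74 [0.469 0.132 0.041] 0.072 [467. 133.] [17. 20.] 61.8
coin_tray 0.75 2122 [ 0.541 -0.428  0.015] 0.041 [ 538. -412.] [133. 140.] 34.6
coin_tray 0.18 208 [ 0.527 -0.46   0.036] 0.042 [ 522. -445.] [25. 51.] 27.6
till_roll 0.73 757 [ 0.611 -0.38   0.053] 0.061 [ 611. -363.] [56. 58.] 33.3
coin_roll 0.63 333 [ 0.651 -0.278  0.056] 0.09 [ 656. -222.] [122.  26.] 85.3
date_stamp 0.39 172 [0.589 0.026 0.062] 0.079 [588.  29.] [59. 67.] 51.4
stapler 0.75 318 [0.473 0.329 0.023] 0.117 [490. 293.] [ 93. 291.] 22.4
stapler 0.63 171 [ 0.533 -0.404  0.035] 0.043 [ 533. -398.] [25. 24.] 69.9
```

```bash
python3 - <<'E'
import cv2
a=cv2.imread("pics/top0.png"); b=cv2.resize(a[165:230,210:290],None,fx=7,fy=7,interpolation=cv2.INTER_CUBIC)
cv2.imwrite("pics/topdial0.png",b)
a=cv2.imread("pics/side0.png"); cv2.imwrite("pics/sidedial0.png",cv2.resize(a[160:200,225:295],None,fx=10,fy=10,interpolation=cv2.INTER_CUBIC))
E
```

```text
(no output)
```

View pics/topdial0.png

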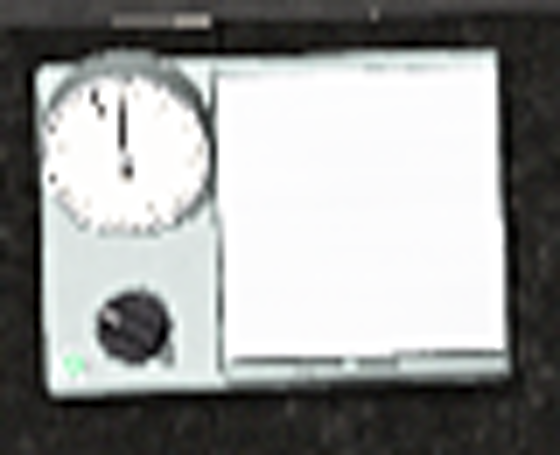

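View pics/sidedial0.png

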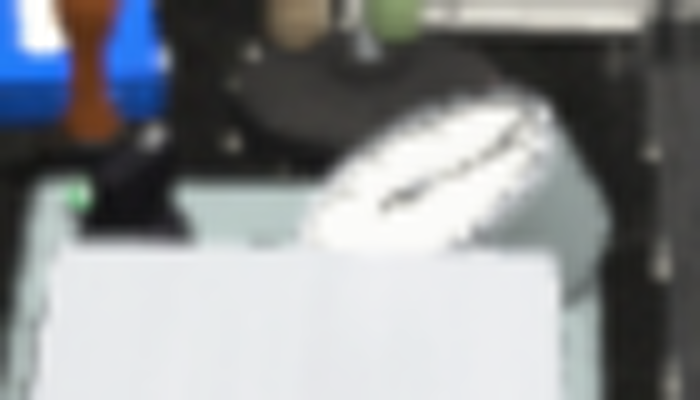

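```bash
cat > ov.py <<'E'
from h import *
def box(cx,cy,yaw,x0,x1,y0,y1,z):
    c,s=np.cos(yaw),np.sin(yaw)
    p=np.array([[x0,y0],[x1,y0],[x1,y1],[x0,y1]])
    return np.c_[cx+c*p[:,0]-s*p[:,1],cy+s*p[:,0]+c*p[:,1],np.full(4,z)]
def circ(cx,cy,r,z):
    a=np.linspace(0,2*np.pi,32,endpoint=False); return np.c_[cx+r*np.cos(a),cy+r*np.sin(a),np.full(32,z)]
def draw(n,im,polys,crop,f,out):
    x0,y0,x1,y1=crop
    b=cv2.resize(im[y0:y1,x0:x1],None,fx=f,fy=f,interpolation=cv2.INTER_CUBIC)
    for P,col in polys:
        q=(proj(n,P)-[x0,y0]+.5)*f-.5
        cv2.polylines(b,[np.round(q*8).astype(int)],True,col,1,cv2.LINE_AA,3)
    cv2.imwrite(out,b)
E
python3 - <<'E'
from ov import *
d=np.load("pics/top0.npy"); px,P=cloud("top",d); im=cv2.imread("pics/top0.png")
# platform by brightness, subpixel via upsample
f=4
u=cv2.resize(im,None,fx=f,fy=f,interpolation=cv2.INTER_CUBIC); hsv=cv2.cvtColor(u,cv2.COLOR_BGR2HSV)
def rect(mask,z,name,big=True):
    n,l,st,_=cv2.connectedComponentsWithStats(mask.astype(np.uint8))
    k=1+np.argmax(st[1:,4]); c=cv2.findContours((l==k).astype(np.uint8),cv2.RETR_EXTERNAL,cv2.CHAIN_APPROX_NONE)[0][0][:,0]
    q=(c+.5)/f-.5; W=unproj("top",q,z=z); r=cv2.minAreaRect((W[:,:2]*1000).astype(np.float32)); print(name,r); return W
roi=np.zeros(u.shape[:2],bool); roi[165*f:225*f,240*f:290*f]=1
W=rect((u.min(2)>235)&roi,.07,"plat")
roi[:]=0; roi[170*f:215*f,296*f:320*f]=1
rect((u.min(2)>150)&roi,.003,"blade")
roi[:]=0; roi[200*f:250*f,300*f:330*f]=1
rect((hsv[...,1]>120)&(hsv[...,2]>120)&roi,.062,"handle")
m=(P[:,2]>.017)&(P[:,2]<.035)&(abs(P[:,0]-.537)<.09)&(abs(P[:,1]+.426)<.09)&~((P[:,1]>-.385)&(P[:,0]>.57))
print("tray",cv2.minAreaRect((P[m,:2]*1000).astype(np.float32)),m.sum())
E
```

```text
plat ((553.1282958984375, -100.13050842285156), (154.3640899658203, 148.9626922607422), 0.4965057373046875)
blade ((541.9284057617188, -284.6191711425781), (138.7124786376953, 65.53648376464844), 8.032925605773926)
handle ((425.1668395996094, -300.68035888671875), (78.35734558105469, 20.74181365966797), 8.35214614868164)
tray ((536.4430541992188, -420.74310302734375), (116.3792724609375, 117.6419906616211), 33.76018524169922) 342
```

```bash
cat > o1.py <<'E'
from ov import *
R,G,B=(0,0,255),(0,200,0),(255,0,0)
S=(.553,-.100,np.radians(0.3)); L=(.558,-.2820,np.radians(8.1)); T=(.5365,-.421,np.radians(33.8))
def polys():
    P=[(box(*S,-.075,.075,-.075,.075,.07),R),(box(*S,-.091,.091,-.08,.175,.034),G)]
    c,s=np.cos(S[2]),np.sin(S[2]); k=(S[0]-.055*c-.125*s,S[1]-.055*s+.125*c)
    P.append((circ(*k,.0185,.047),R))
    P+=[(box(*L,-.078,.05,-.032,.032,.003),R),(box(*L,-.174,-.094,-.01,.01,.062),B)]
    P+=[(box(*T,-.058,.058,-.058,.058,.026),R),(box(*T,-.058,.058,-.058,.058,.010),G)]
    P+=[(circ(.611,-.357,.029,.057),B),(circ(.648,-.263,.013,.088),B)]
    return P
draw("top",cv2.imread("pics/top0.png"),polys(),(210,155,370,245),5,"pics/ovt1.png")
draw("side",cv2.imread("pics/side0.png"),polys(),(175,160,335,340),3.3,"pics/ovs1.png")
E
python3 o1.py
```

```text
(no output)
```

View pics/ovt1.png

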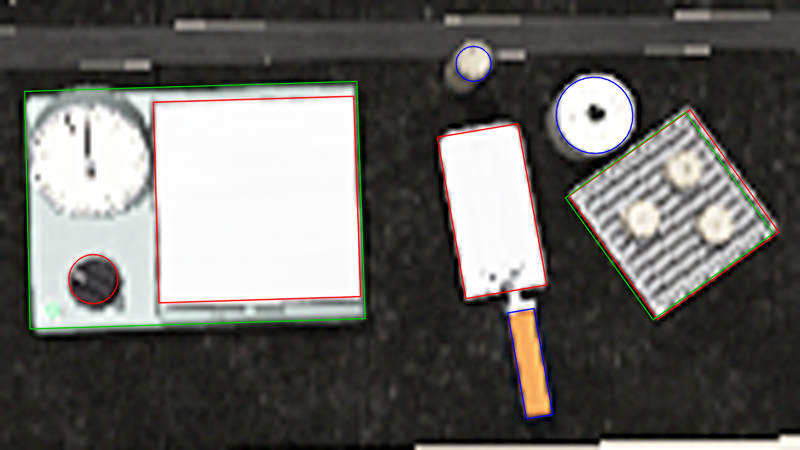

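View pics/ovs1.png

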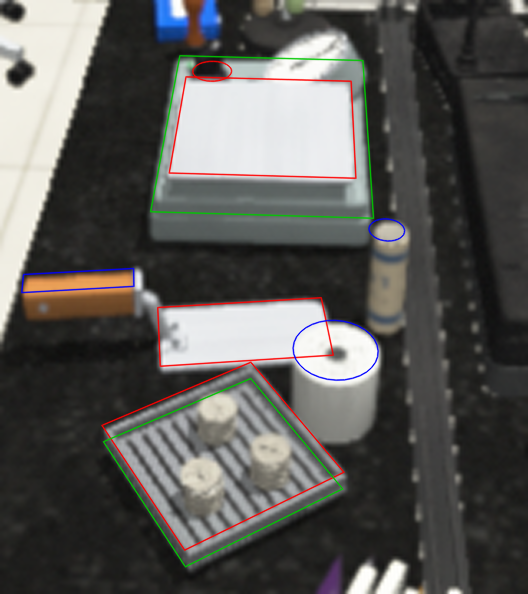

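```bash
python3 - <<'E'
from ov import *
S=np.array([.553,-.100,0]);c=S+[.036,.125,.057];n=np.array([-.5,0,.866]);e1=np.array([.866,0,.5]);e2=np.array([0,1,0])
def onp(px):
    A=unproj("top",px,z=0.);o=unproj("top",px,z=.1); d=o-A
    s=((c-A)@n)/(d@n); return A+d*s[:,None]
for z in [(92,90),(97,100),(102,112),(122,95),(122,140),(126,170)]:
    q=np.array(z)/7.-.43+[210,165]+.0
    X=onp([q])[0]-c; a,b=X@e1,X@e2; print(z,round(np.hypot(a,b)*1000),"ccw deg",round(np.degrees(np.arctan2(b,a)),1))
a=cv2.imread("pics/top0.png"); cv2.imwrite("pics/kn.png",cv2.resize(a[165:222,208:244],None,fx=12,fy=10.5,interpolation=cv2.INTER_LANCZOS4))
# IK checks
st=get_state(); print(st["qpos"],st["time"])
def down(yaw): return Ro.from_euler('z',yaw)*Ro.from_quat([1,0,0,0])
for y in np.radians([0,60,66,72,90,180,-110,-114,-90]):
    q=down(y).as_quat()[[3,0,1,2]]; r=ctrl.ik([.498,.025,.15],q); print(round(np.degrees(y)),None if r is None else np.round(r,2))
E
```

```text
(92, 90) 38 ccw deg 23.8
(97, 100) 32 ccw deg 24.3
(102, 112) 25 ccw deg 26.2
(122, 95) 32 ccw deg -0.5
(122, 140) 6 ccw deg 12.2
(126, 170) 12 ccw deg 179.8
[-1.12648864  0.50747472 -0.23762944  1.5001873   0.12570446  1.14891682
 -0.1548035 ] 2.1
0 [-0.49  0.4   0.56  1.9  -0.27  0.91 -1.37]
60 [-0.37  0.38  0.38  1.9  -0.18  0.89 -0.43]
66 [-0.36  0.38  0.36  1.9  -0.17  0.89 -0.33]
72 [-0.34  0.37  0.34  1.9  -0.16  0.89 -0.24]
90 [-0.3   0.37  0.28  1.9  -0.13  0.89  0.04]
180 [-0.06  0.36 -0.05  1.9   0.02  0.89  1.45]
-110 [ 0.17  0.37 -0.37  1.89  0.17  0.91  2.51]
-114 [ 0.15  0.37 -0.35  1.89  0.16  0.9   2.45]
-90 [ 0.23  0.38 -0.46  1.89  0.21  0.92  2.81]
```

View pics/kn.png

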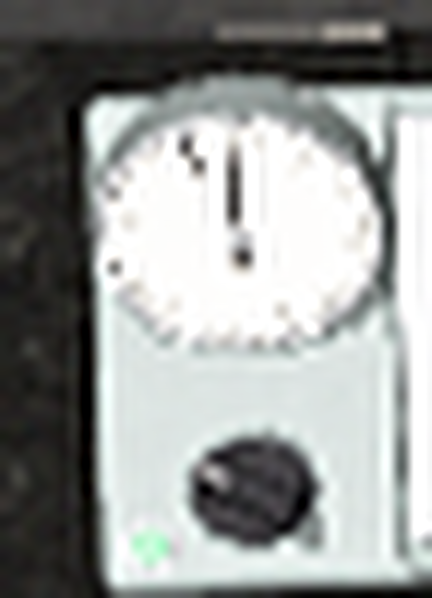

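View pics/s1.png

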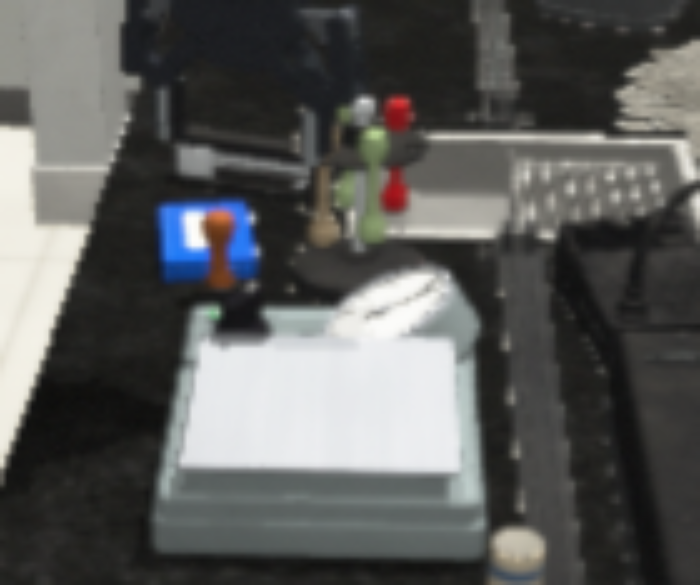

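```bash
python3 - <<'E'
from h import *
print(proj("side",[[.4973,.0247,.13],[.4973,.0247,.05]]),proj("top",[[.4973,.0247,.05]]))
im,d=vision.grab_frame("side"); cv2.imwrite("pics/s2.png",cv2.resize(im[120:220,190:310],None,fx=6,fy=6,interpolation=cv2.INTER_CUBIC))
im,d=vision.grab_frame("top"); cv2.imwrite("pics/t2.png",cv2.resize(im[150:250,180:300],None,fx=6,fy=6,interpolation=cv2.INTER_CUBIC))
E
```

```text
[[238.42679758 157.49396579]
 [238.77050938 180.23150511]] [[228.10674164 210.29688227]]
```

View pics/s2.png

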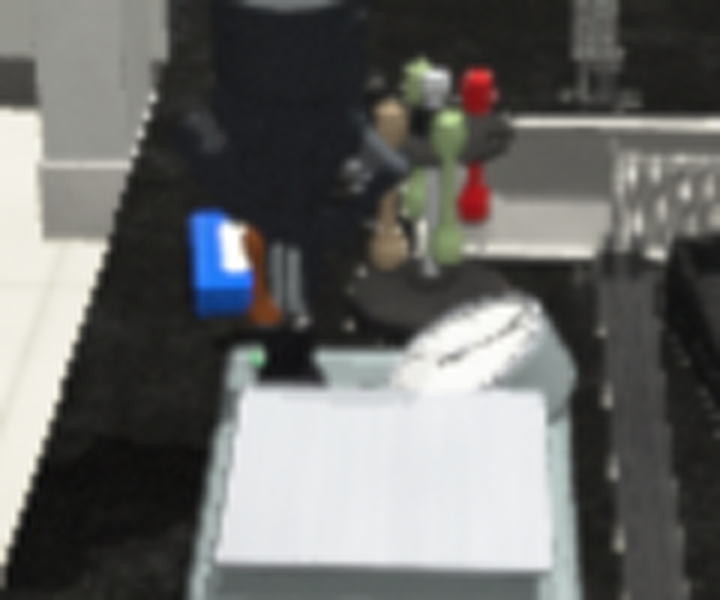

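View pics/t2.png

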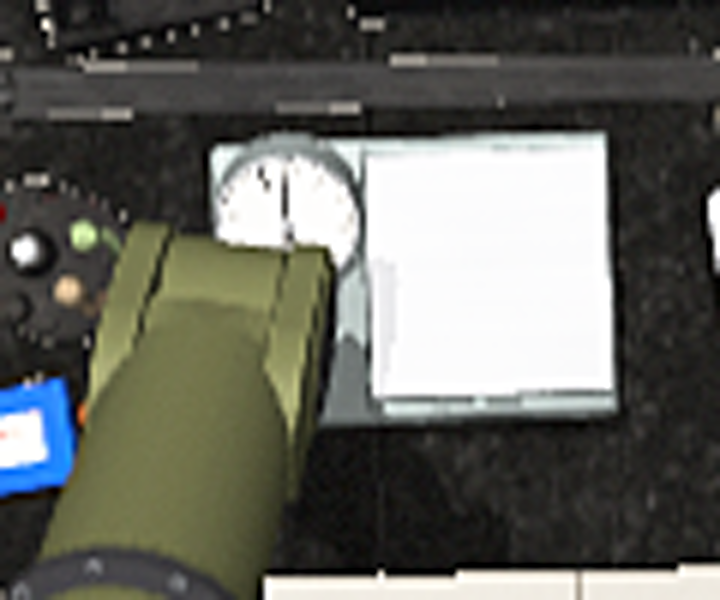

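```bash
python3 - <<'E'
from h import *
st=get_state(); print(st)
im,d=vision.grab_frame("side"); np.save("pics/s3.npy",d); d0=np.load("pics/side0.npy")
for v in range(164,188,2):
    print(v,[(u,*np.round(unproj("side",[[u,v]],[d[v,u]])[0],3)) for u in (234,236,238,240,242)])
E
```

```text
{'time': 6.2417, 'qpos': array([-0.29675445,  0.50957114,  0.28983769,  2.023981  , -0.23577918,
        0.63938958, -0.21817737]), 'qd': array([-6.72901268e-05,  3.37359181e-04,  1.03135186e-03,  1.86162352e-03,
        3.75880871e-04, -2.33494802e-04, -3.21079399e-04]), 'tau': array([-3.19099861e-03, -5.17649353e+01,  4.41752002e+00, -1.60145348e+01,
        9.39429825e-03,  2.08384809e-03, -3.49732079e-05]), 'tcp_pos': array([0.49730365, 0.02468419, 0.04997768]), 'eef_rot': array([ 6.45034860e-07,  8.24141281e-01,  5.66384277e-01, -1.94989269e-05]), 'contact_force': array([-0.33872317,  0.45640847, -0.31288668]), 'wrist_torque': array([-0.01489418, -0.04321343,  0.03323262]), 'width': -0.00017995270450842178}
164 [(234, np.float64(0.484), np.float64(0.023), np.float64(0.108)), (236, np.float64(0.49), np.float64(0.016), np.float64(0.112)), (238, np.float64(0.497), np.float64(0.013), np.float64(0.114)), (240, np.float64(0.503), np.float64(0.012), np.float64(0.114)), (242, np.float64(0.509), np.float64(0.015), np.float64(0.113))]
166 [(234, np.float64(0.484), np.float64(0.021), np.fl
[... 2809 characters left out ...]
64(0.508), np.float64(0.022), np.float64(0.046))]
184 [(234, np.float64(0.487), np.float64(-0.03), np.float64(0.069)), (236, np.float64(0.494), np.float64(-0.032), np.float64(0.07)), (238, np.float64(0.496), np.float64(0.007), np.float64(0.047)), (240, np.float64(0.502), np.float64(0.006), np.float64(0.047)), (242, np.float64(0.509), np.float64(0.007), np.float64(0.047))]
186 [(234, np.float64(0.488), np.float64(-0.042), np.float64(0.069)), (236, np.float64(0.494), np.float64(-0.042), np.float64(0.07)), (238, np.float64(0.5), np.float64(-0.043), np.float64(0.07)), (240, np.float64(0.506), np.float64(-0.043), np.float64(0.071)), (242, np.float64(0.512), np.float64(-0.041), np.float64(0.069))]
```

```bash
python3 - <<'E'
from h import *
ctrl.ungrasp(); rep()
im,d=vision.grab_frame("side"); np.save("pics/s4.npy",d); cv2.imwrite("pics/s4.png",cv2.resize(im[120:200,200:280],None,fx=8,fy=7.5,interpolation=cv2.INTER_CUBIC))
px,P=cloud("side",d)
m=(abs(P[:,0]-.497)<.09)&(abs(P[:,1]-.025)<.05)&(P[:,2]>.04)
b=np.full(d.shape,np.nan); b[px[m][:,1],px[m][:,0]]=P[m,2]
for v in range(140,184,2): print(v," ".join("  . " if np.isnan(z) else f"{z*1000:4.0f}" for z in b[v,222:262:2]))
E
```

```text
7.08 [0.4973 0.0247 0.05  ] yaw 69.0 F [ 1.   0.8 -0.9] w 0.0856 q7 -0.22
140  173   .   186  187  189  192  192  192  193  195  197  197  198  198  198  198  199  204  203  200
142  164   .    .   181  187  189  186  186  187  192  189  191  191  193  193  192  193  199  200  195
144  160   .    .   178  180  182  179  179  185  187  188  185  183  187  181   .   185  193  193  188
146   .    .   170  172  172  172  173  173  176  181  182  181  179  180  172   .   185  187  188  180
148  152  162  164  166   .   163  164  167  168  170  173  176  175   .   167  166   .   179  180  178
150  151  153  156   .    .    .   157  159  161  164  164  169  170  170  165  161   .   173  174  171
152  147  147  136   .    .    .    .    .    .    .    .    .   162  164  161  155  157  168  169  159
154  137  137  133   .    .    .    .    .    .    .    .    .   156  157  155  156  148  161  163  159
156  126  131  127   .    .    .    .    .    .    .    .    .    .    .   149  154  150  155  157  156
158  121  125  121   .    .    .    .    .    .    .    .    .    .    .   144  144  147  
[... 561 characters left out ...]
    .    .    .    .    .    .    .    .    .   103  102   .    .    .    . 
172   .    .    .    .    .    .    .    .    .    .    .    .    .    .    .    .    .    .    .    . 
174   .    .    .    .    .    .    .    .    72   72   69   .    .    .    .    .    .    .    .    . 
176   .    .    .    .    .    .    .    71   71   68   64   .    .    .    .    .    .    .    .    49
178   .    .    .    .    .    .    69   70   67   63   55   .    .    .    .    .    .    .    48   49
180   .    .    .    .    .    .    60   64   59   55   47   .    .    .    .    .    .    42   44   49
182   .    .    .    .    .    .    54   59   52   46   46   .    .    .    .    .    .    42   43   48
```

View pics/s4.png

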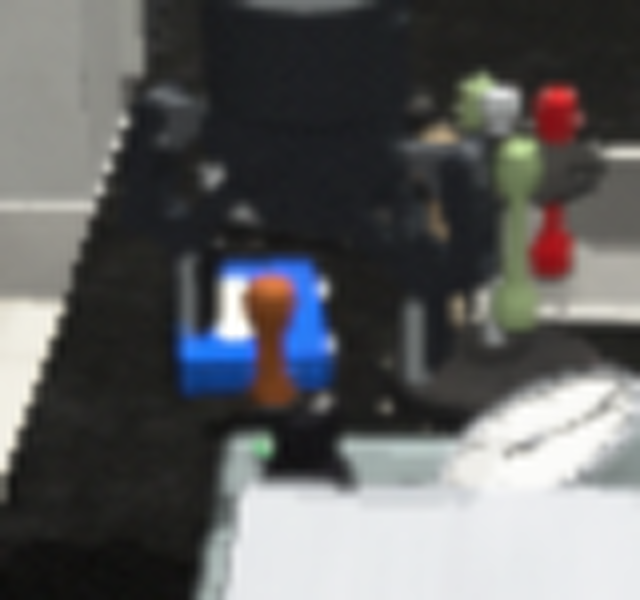

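```bash
python3 - <<'E'
from h import *
ctrl.movel([.4973,.0247,.017],max_speed=.08); rep()
im,d=vision.grab_frame("side"); cv2.imwrite("pics/s5.png",cv2.resize(im[120:200,200:280],None,fx=8,fy=7.5,interpolation=cv2.INTER_CUBIC))
ctrl.close_gripper(force=20); rep()
im,d=vision.grab_frame("side"); cv2.imwrite("pics/s6.png",cv2.resize(im[120:200,200:280],None,fx=8,fy=7.5,interpolation=cv2.INTER_CUBIC))
E
```

```text
7.68 [0.4973 0.0246 0.0169] yaw 69.0 F [0.1 0.1 0.8] w 0.0853 q7 -0.19
 8.39 [0.4958 0.0249 0.017 ] yaw 69.0 F [-4.1  0.5  5.6] w 0.0115 q7 -0.19
```

View pics/s6.png

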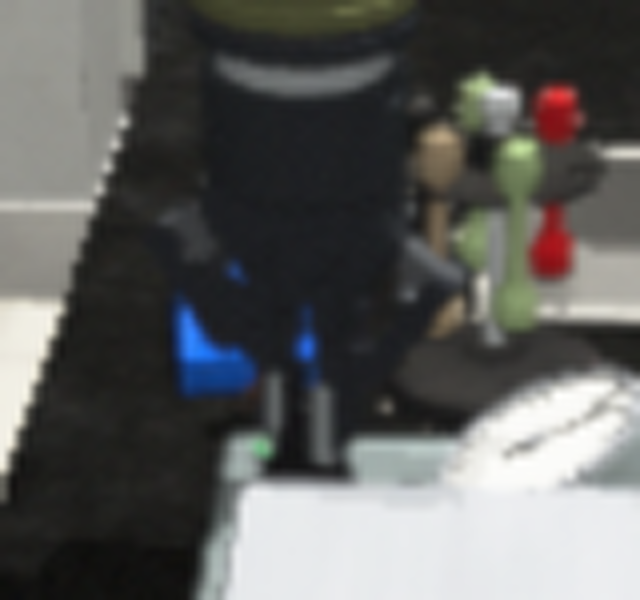

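```bash
python3 - <<'E'
from h import *
for y in (46,23,0.3):
    ctrl.movep([.496,.0249,.017],down(np.radians(y))); rep()
im,d=vision.grab_frame("top"); cv2.imwrite("pics/t7.png",cv2.resize(im[165:225,210:270],None,fx=10,fy=10,interpolation=cv2.INTER_CUBIC))
im,d=vision.grab_frame("side"); cv2.imwrite("pics/s7.png",cv2.resize(im[150:200,220:290],None,fx=10,fy=10,interpolation=cv2.INTER_CUBIC))
E
```

```text
8.82 [0.4969 0.0242 0.0171] yaw 46.3 F [ 3.4 -3.8 -2.7] w 0.0118 q7 -0.47
 9.19 [0.4977 0.0231 0.0171] yaw 23.2 F [ 5.7 -5.8 -5. ] w 0.0113 q7 -0.75
 9.57 [0.498  0.0218 0.0171] yaw 0.5 F [  5.2 -10.   -5.8] w 0.0115 q7 -1.04
```

View pics/t7.png

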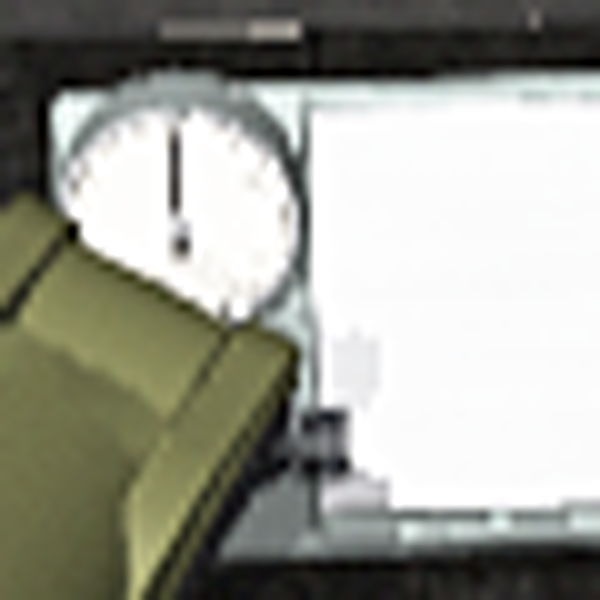

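View pics/s7.png

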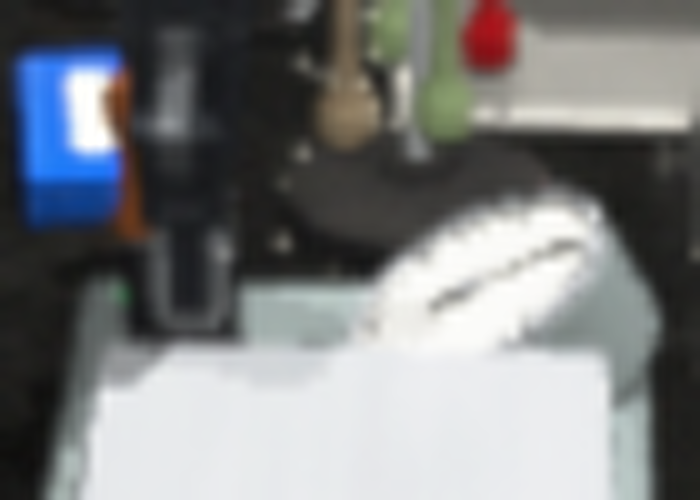

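```bash
python3 - <<'E'
from h import *
p=get_state()["tcp_pos"]
ctrl.movel([.4975,.0222,.029],max_speed=.04); rep()
ctrl.ungrasp(); rep()
ctrl.movel([.4975,.0222,.12],max_speed=.2); rep()
L=(.558,-.282,np.radians(8.1))
g=[L[0]-.115*np.cos(L[2]),L[1]-.115*np.sin(L[2])]; print(g)
for y in (8.1,188.1):
    print(y,ctrl.ik(g+[.1],down(np.radians(y))))
im,d=vision.grab_frame("side"); cv2.imwrite("pics/s8.png",cv2.resize(im[150:200,220:290],None,fx=10,fy=10,interpolation=cv2.INTER_CUBIC))
im,d=vision.grab_frame("top"); cv2.imwrite("pics/t8.png",cv2.resize(im[165:225,210:270],None,fx=10,fy=10,interpolation=cv2.INTER_CUBIC))
E
```

```text
10.12 [0.4949 0.0219 0.0272] yaw 0.5 F [  0.   -4.5 -25.2] w 0.0114 q7 -1.05
 10.83 [0.4976 0.0223 0.0291] yaw 0.3 F [-0.3  0.7  0.2] w 0.0853 q7 -1.05
 11.44 [0.4971 0.0227 0.1194] yaw 0.3 F [0.6 0.5 0.4] w 0.0855 q7 -1.18
[np.float64(0.4441472793625959), np.float64(-0.298203641672822)]
8.1 [ 0.11917013  0.54779166  0.65864772  1.8785833  -0.43343131  0.86172563
 -0.43372134]
188.1 [ 1.26153163  0.73843757 -1.2256498   1.86459067  0.77877501  1.12393089
  1.45232955]
```

View pics/s8.png

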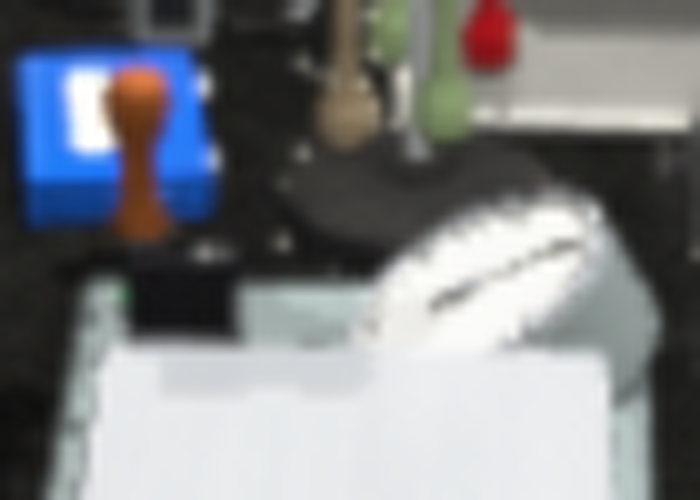

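View pics/t8.png

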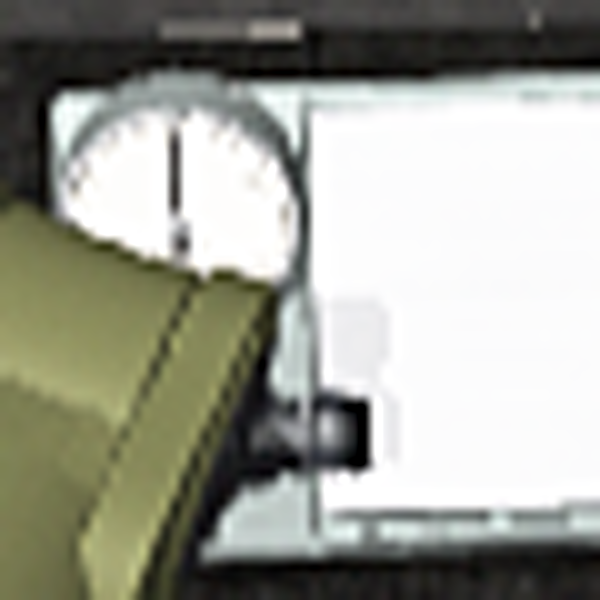

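```bash
python3 - <<'E'
from h import *
g=[.4441,-.2982]
ctrl.movep(g+[.07],down(np.radians(8.1))); rep()
ctrl.movel(g+[-.005],max_speed=.15); rep()
im,d=vision.grab_frame("side"); np.save("pics/s9.npy",d);cv2.imwrite("pics/s9.png",cv2.resize(im[180:300,160:290],None,fx=6,fy=5,interpolation=cv2.INTER_CUBIC))
im,d=vision.grab_frame("top"); cv2.imwrite("pics/t9.png",cv2.resize(im[165:255,270:370],None,fx=7,fy=6.5,interpolation=cv2.INTER_CUBIC))
print(proj("side",[g+[.03]]))
E
```

```text
12.78 [ 0.4448 -0.2968  0.0697] yaw 8.2 F [-0.1  1.1  0.1] w 0.0858 q7 -0.4
 13.43 [ 0.4446 -0.2981 -0.0045] yaw 8.1 F [-0.9 -1.   1.3] w 0.085 q7 -0.32
[[207.03101506 254.06718028]]
```

View pics/s9.png

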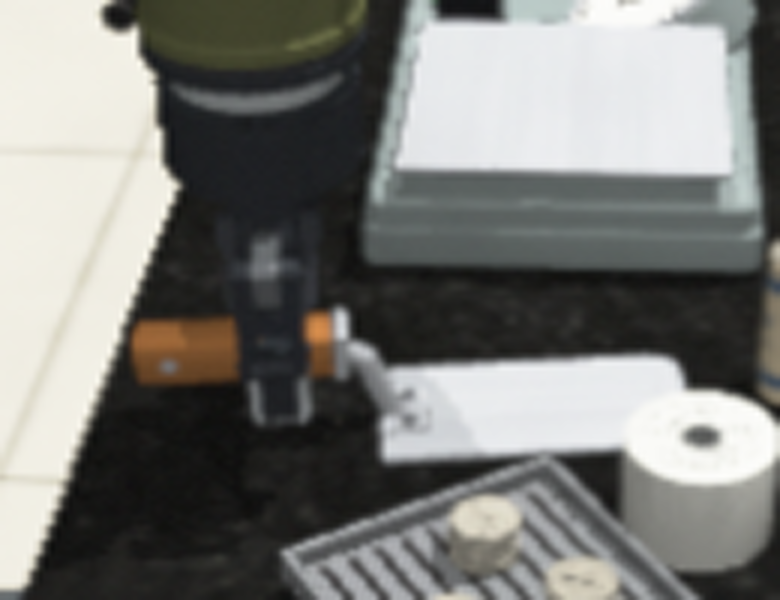

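View pics/t9.png

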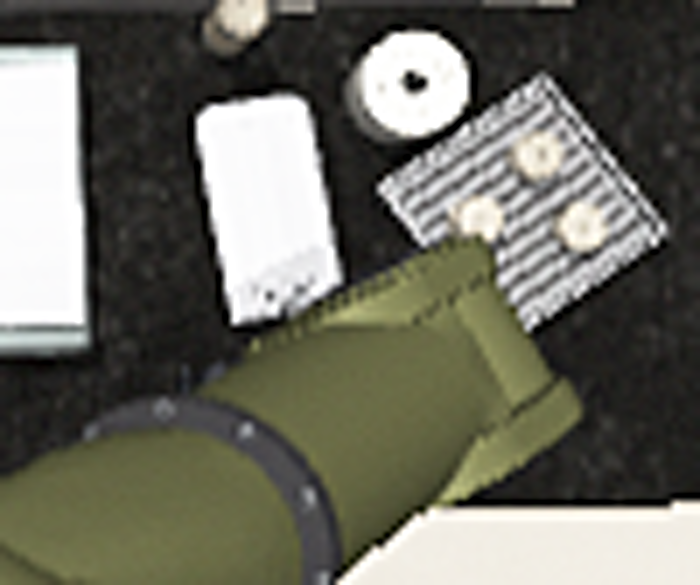

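```bash
python3 - <<'E'
from h import *
ctrl.close_gripper(force=100); st=rep("closed")
p=st["tcp_pos"]
ctrl.movel([p[0],p[1],p[2]+.09],max_speed=.15); rep("lift")
T=(.5365,-.421,np.radians(33.8))
c,s=np.cos(T[2]),np.sin(T[2])
for a in (-.13,0.0):
    g=[T[0]+(a-.115)*c,T[1]+(a-.115)*s]
    for z in (.09,0.0):
        print(g,z,ctrl.ik(g+[z],down(T[2])))
im,d=vision.grab_frame("side"); np.save("pics/s10.npy",d);cv2.imwrite("pics/s10.png",im)
im,d=vision.grab_frame("top"); np.save("pics/t10.npy",d);cv2.imwrite("pics/t10.png",im)
E
python3 - <<'E'
from ov import *
st=get_state();p=st["tcp_pos"]; y=np.radians(8.1)
c,s=np.cos(y),np.sin(y); L=(p[0]+.115*c,p[1]+.115*s,y); z=.09; R,B=(0,0,255),(255,0,0)
P=[(box(*L,-.078,.05,-.032,.032,z+.003),R),(box(*L,-.174,-.094,-.01,.01,z+.062),B)]
draw("top",cv2.imread("pics/top10.png") if 0 else cv2.imread("pics/t10.png"),P,(270,150,370,250),6,"pics/ovt10.png")
draw("side",cv2.imread("pics/s10.png"),P,(160,160,290,290),5,"pics/ovs10.png")
E
```

```text
closed 14.15 [ 0.4443 -0.2985 -0.0047] yaw 8.1 F [-0.5  0.8  5.6] w 0.0188 q7 -0.32
lift 14.9 [ 0.4438 -0.2977  0.0844] yaw 8.1 F [ 0.1  0.3 -3.2] w 0.0188 q7 -0.42
[np.float64(0.3329088050277895), np.float64(-0.5572924257975747)] 0.09 [ 0.73245883  0.6747389   0.45902688  1.57738075 -0.34214205  0.9701726
  0.31853289]
[np.float64(0.3329088050277895), np.float64(-0.5572924257975747)] 0.0 [ 0.75890823  0.77519898  0.41204704  1.65668652 -0.40343401  0.79512912
  0.37105921]
[np.float64(0.4409367860334522), np.float64(-0.48497399578253503)] 0.09 [ 0.53078511  0.68547277  0.46892866  1.55883154 -0.35120646  0.98195003
  0.12441618]
[np.float64(0.4409367860334522), np.float64(-0.48497399578253503)] 0.0 [ 0.55328357  0.78571663  0.42796083  1.63813682 -0.41739509  0.80979398
  0.18112292]
```

View pics/ovs10.png

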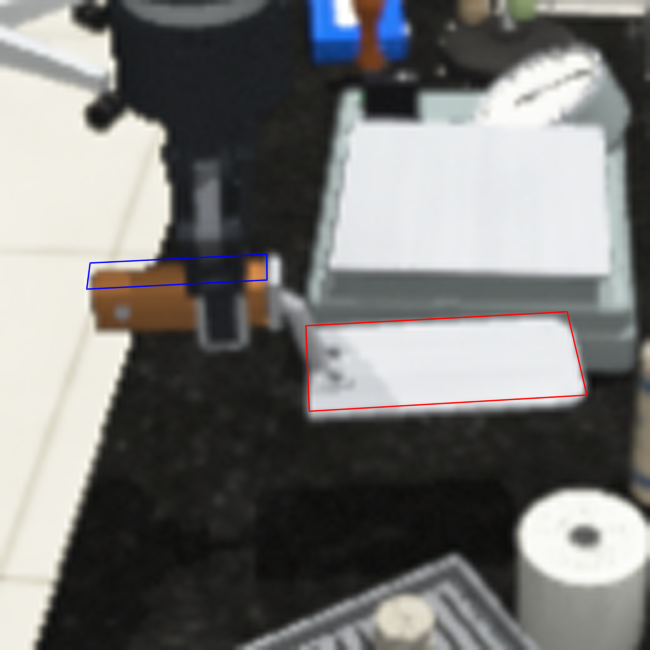

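View pics/ovt10.png

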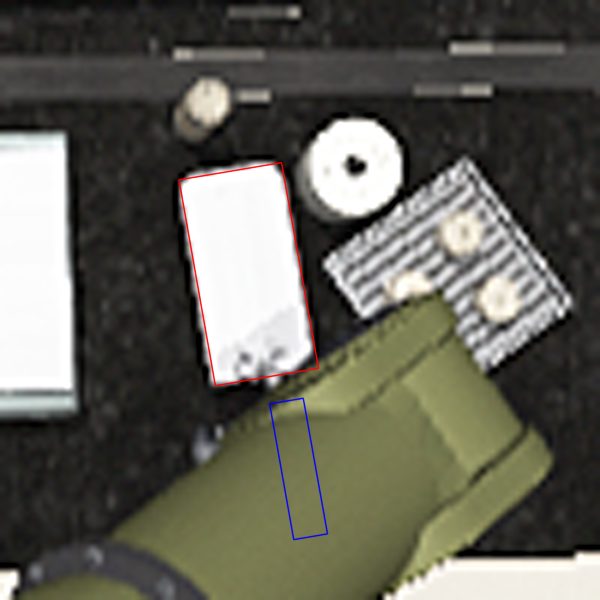

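```bash
cat >> h.py <<'E'
T=(.5365,-.421,np.radians(33.8)); Z0=-.0047
def lg(o,yaw,along=0.):   # TCP xy for lifter origin at o+along
    return [o[0]+(along-.115)*np.cos(yaw),o[1]+(along-.115)*np.sin(yaw)]
E
python3 - <<'E'
from h import *
ctrl.movep(lg(T,T[2],-.13)+[.085],down(T[2])); rep()
ctrl.movel(lg(T,T[2],-.13)+[Z0+.0035],max_speed=.12); rep()
for n in ("side","top"):
    im,d=vision.grab_frame(n); cv2.imwrite(f"pics/{n}11.png",im)
E
python3 - <<'E'
from ov import *
R,B,G=(0,0,255),(255,0,0),(0,200,0)
p=get_state()["tcp_pos"]; y=T[2]; L=(p[0]+.115*np.cos(y),p[1]+.115*np.sin(y),y); z=.0035
P=[(box(*L,-.078,.05,-.032,.032,z+.003),R),(box(*T,-.058,.058,-.058,.058,.026),G),(box(*T,-.06,.06,-.042,.042,.0),B)]
draw("top",cv2.imread("pics/top11.png"),P,(290,150,390,250),6,"pics/ovt11.png")
draw("side",cv2.imread("pics/side11.png"),P,(150,220,310,340),4.5,"pics/ovs11.png")
E
```

```text
16.09 [ 0.3344 -0.5556  0.0843] yaw 33.9 F [ 0.9  0.9 -2.4] w 0.0188 q7 0.32
 16.96 [ 3.333e-01 -5.578e-01 -5.000e-04] yaw 33.8 F [-0.  -0.4 -3.1] w 0.0189 q7 0.37
```

View pics/ovs11.png

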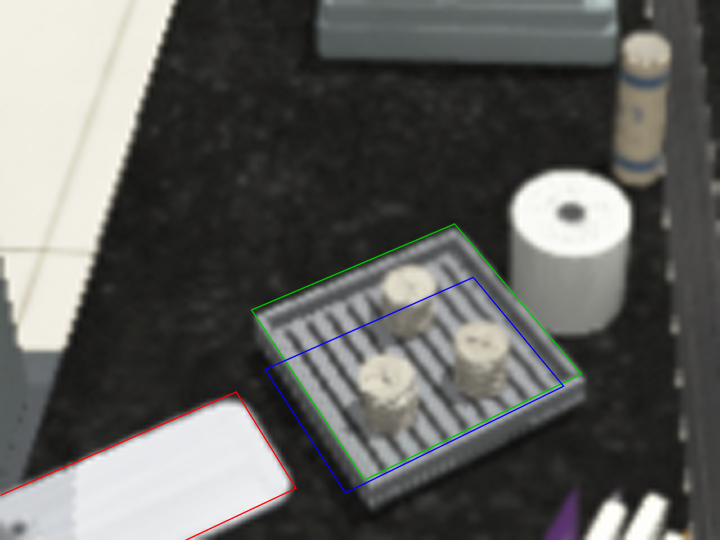

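View pics/ovt11.png

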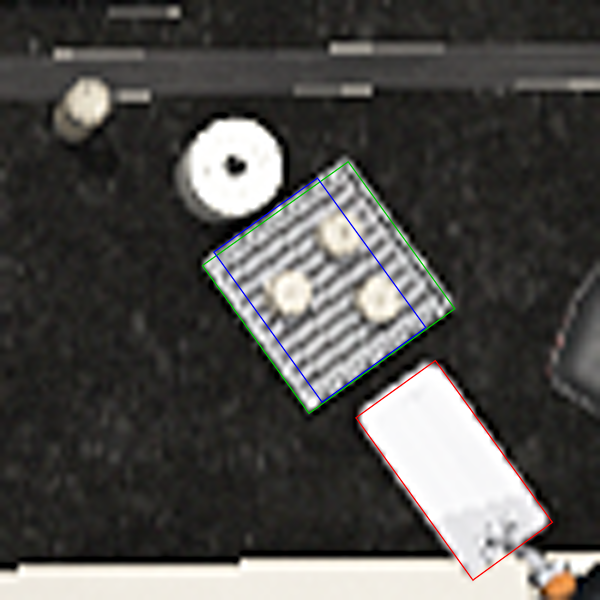

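```bash
python3 - <<'E'
from h import *
ctrl.movel(lg(T,T[2],-.06)+[Z0+.003],max_speed=.08); rep()
ctrl.movel(lg(T,T[2],.004)+[Z0+.003],max_speed=.07); rep()
im,d=vision.grab_frame("side"); cv2.imwrite("pics/s12.png",cv2.resize(im[220:340,150:310],None,fx=4.5,fy=4.5,interpolation=cv2.INTER_CUBIC))
E
```

```text
18.08 [ 0.3902 -0.5189 -0.0016] yaw 33.7 F [ 0.3 -0.2 -2. ] w 0.0187 q7 0.27
 19.15 [ 0.4436 -0.4833 -0.0016] yaw 33.8 F [ 0.5  0.1 -3.5] w 0.0185 q7 0.18
```

View pics/s12.png

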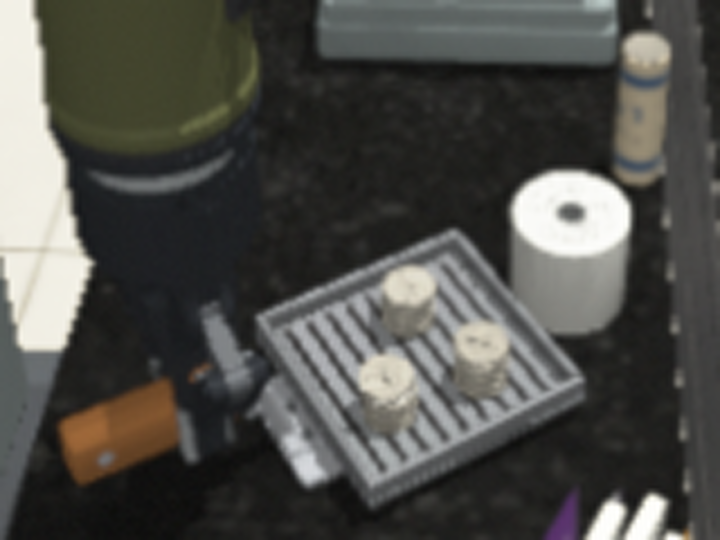

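```bash
python3 - <<'E'
from h import *
ctrl.close_gripper(force=120); rep()
g=lg(T,T[2],.004)
ctrl.movel(g+[Z0+.02],max_speed=.03); rep()
ctrl.movel(g+[Z0+.06],max_speed=.06); rep()
for n in ("side","top"):
    im,d=vision.grab_frame(n); cv2.imwrite(f"pics/{n}13.png",im)
E
python3 - <<'E'
from ov import *
R,B,G=(0,0,255),(255,0,0),(0,200,0)
z=.06-.007
P=[(box(*T,-.058,.058,-.058,.058,z+.026),G),(box(*T,-.058,.058,-.058,.058,z+.010),B)]
draw("side",cv2.imread("pics/side13.png"),P,(150,190,310,320),4.5,"pics/ovs13.png")
draw("top",cv2.imread("pics/top13.png"),P,(290,150,390,250),6,"pics/ovt13.png")
E
```

```text
19.42 [ 0.4439 -0.4831 -0.0017] yaw 33.8 F [ 0.5 -0.1 -2.6] w 0.0184 q7 0.18
 20.13 [ 0.4441 -0.4826  0.0152] yaw 33.8 F [ 0.8 -0.7 -6.6] w 0.0184 q7 0.17
 20.95 [ 0.4442 -0.4825  0.0551] yaw 33.8 F [-0.  -0.8 -6.4] w 0.0186 q7 0.14
```

View pics/ovs13.png

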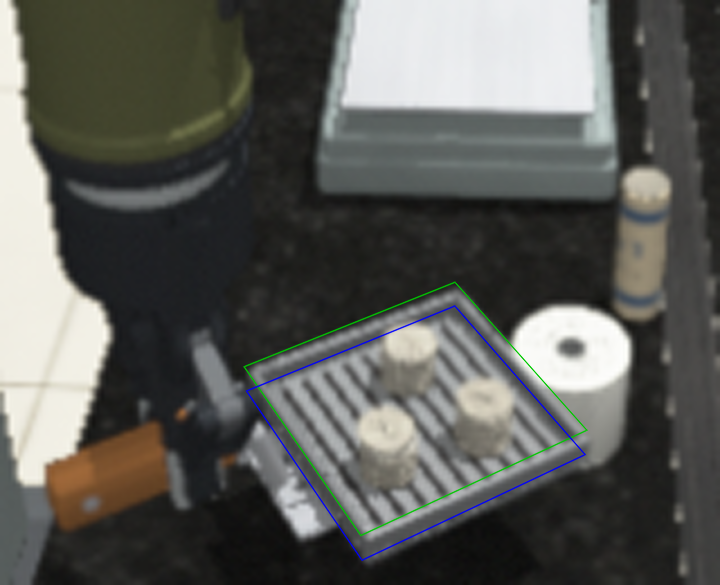

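```bash
python3 - <<'E'
from h import *
Y=np.radians(90.3)
g=lg(T,T[2],.004)
ctrl.movel(g+[Z0+.135],max_speed=.09); rep()
for p,y in [((.553,-.211,.13),90),((.553,-.211,.065),90),((.553,-.37,.07),90),((.50,-.43,.0),90),((.498,-.347,.13),62)]:
    print(p,ctrl.ik(list(p),down(np.radians(y))))
ctrl.movel([.5535,-.211,Z0+.135],down(Y),max_speed=.1); rep()
for n in ("side","top"):
    im,d=vision.grab_frame(n); cv2.imwrite(f"pics/{n}14.png",im)
E
cat > o2.py <<'E'
from ov import *
import sys
R,B,G=(0,0,255),(255,0,0),(0,200,0)
S=(.553,-.100,np.radians(.3))
def both(tag,zt,x=.5535,y=-.100,yaw=np.radians(.3)):
    P=[(box(x,y,yaw,-.058,.058,-.058,.058,zt+.026),G),(box(*S,-.075,.075,-.075,.075,.07 if zt>.08 else .066),R)]
    draw("side",cv2.imread(f"pics/side{tag}.png"),P,(180,90,320,230),4.2,f"pics/ovs{tag}.png")
    draw("top",cv2.imread(f"pics/top{tag}.png"),P,(200,150,300,250),6,f"pics/ovt{tag}.png")
both(sys.argv[1],float(sys.argv[2]))
E
python3 o2.py 14 .128
```

```text
22.03 [ 0.4441 -0.4823  0.1296] yaw 33.8 F [-0.9 -0.6 -6.2] w 0.0184 q7 0.11
(0.553, -0.211, 0.13) [ 0.15078716  0.52431339  0.27164745  1.68997147 -0.16590916  0.94990233
  0.48449655]
(0.553, -0.211, 0.065) [ 0.16413241  0.59774089  0.253302    1.76365721 -0.19693431  0.80494405
  0.51235748]
(0.553, -0.37, 0.07) [ 0.42461121  0.68629797  0.2253808   1.54808668 -0.17794109  0.92738835
  0.70762979]
(0.5, -0.43, 0.0) [ 0.55488006  0.75832752  0.20595875  1.62438851 -0.20138879  0.7797407
  0.84957442]
(0.498, -0.347, 0.13) [ 0.33195502  0.55953459  0.38404893  1.64974599 -0.24189769  0.9795045
  0.30990795]
 25.11 [ 0.5534 -0.2114  0.1303] yaw 90.3 F [ 0.5 -0.4 -7. ] w 0.0184 q7 0.47
```

View pics/ovs14.png

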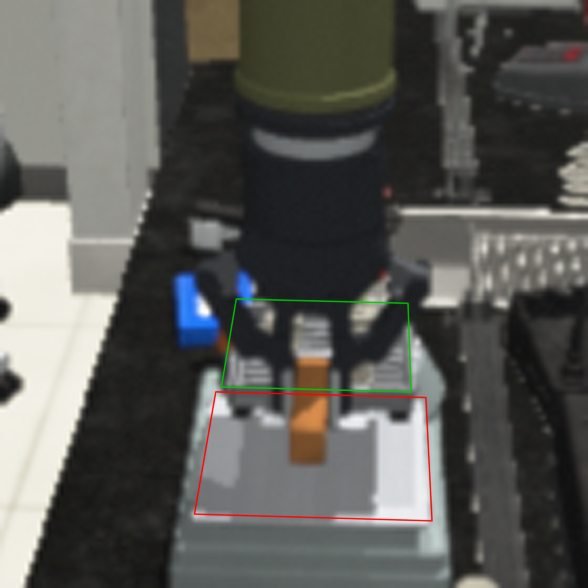

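View pics/ovt14.png

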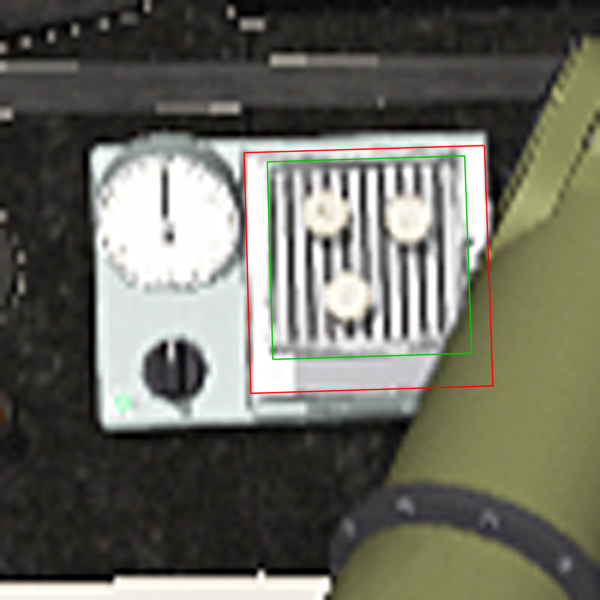

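```bash
python3 - <<'E'
from h import *
q=[.5535,-.211]
ctrl.movel(q+[Z0+.085],max_speed=.05); rep()
for h in (.078,.075,.072,.0695):
    ctrl.movel(q+[Z0+h],max_speed=.015); rep(str(h))
for n in ("side","top"):
    im,d=vision.grab_frame(n); cv2.imwrite(f"pics/{n}15.png",im)
E
python3 o2.py 15 .066
```

```text
26.36 [ 0.5538 -0.2111  0.0807] yaw 90.3 F [ 0.7 -0.1 -5.4] w 0.0181 q7 0.49
0.078 26.98 [ 0.5535 -0.211   0.0733] yaw 90.3 F [-1.  -0.1 -5.3] w 0.0183 q7 0.49
0.075 27.32 [ 0.5535 -0.2111  0.0703] yaw 90.3 F [-0.6 -0.9 -4.7] w 0.0181 q7 0.49
0.072 27.68 [ 0.5535 -0.2108  0.0672] yaw 90.3 F [-0.4  0.1 -2.8] w 0.0186 q7 0.49
0.0695 27.99 [ 0.5535 -0.2109  0.0648] yaw 90.3 F [ 0.9  0.  -2.7] w 0.0188 q7 0.49
```

View pics/ovs15.png

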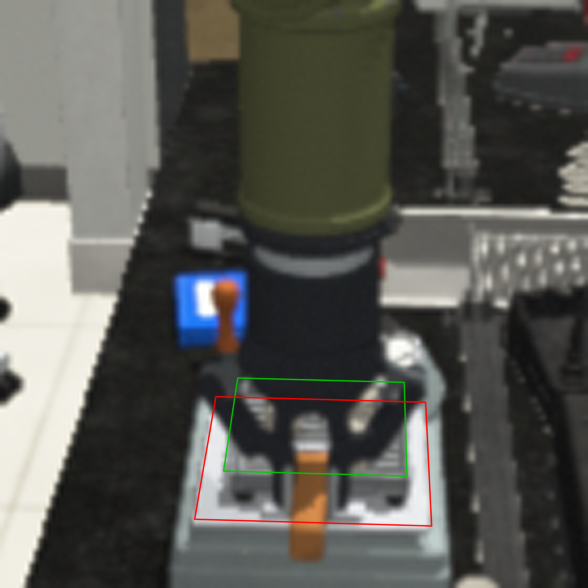

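View pics/ovt15.png

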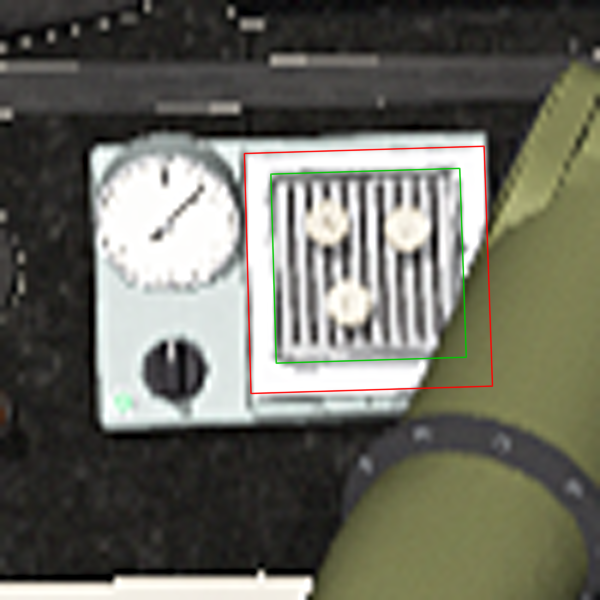

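```bash
python3 - <<'E'
from h import *
ctrl.movel([.5535+.0003,-.271,Z0+.0695],max_speed=.06); rep()
im,d=vision.grab_frame("top"); cv2.imwrite("pics/top16.png",im)
ctrl.movel([.5541,-.40,Z0+.0695],max_speed=.09); rep()
for n in ("side","top"):
    im,d=vision.grab_frame(n); cv2.imwrite(f"pics/{n}17.png",im)
E
python3 o2.py 17 .066
```

```text
29.24 [ 0.5539 -0.2703  0.0648] yaw 90.3 F [-0.1 -0.4 -2.9] w 0.018 q7 0.58
 30.88 [ 0.5544 -0.3992  0.0648] yaw 90.4 F [-0.3 -0.5 -2.7] w 0.0184 q7 0.73
```

View pics/ovs17.png

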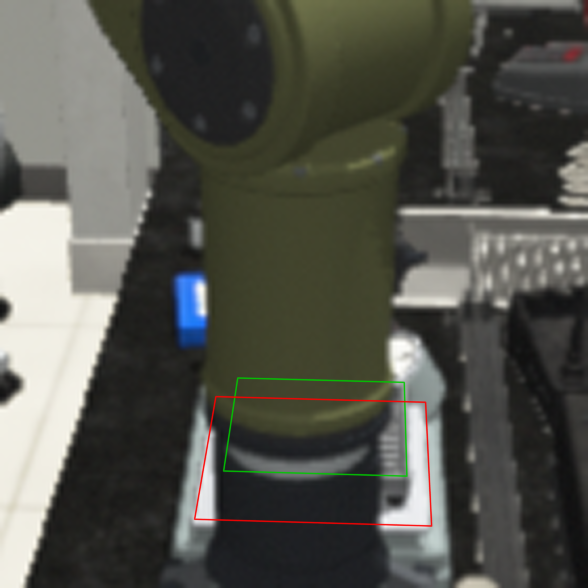

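View pics/ovt17.png

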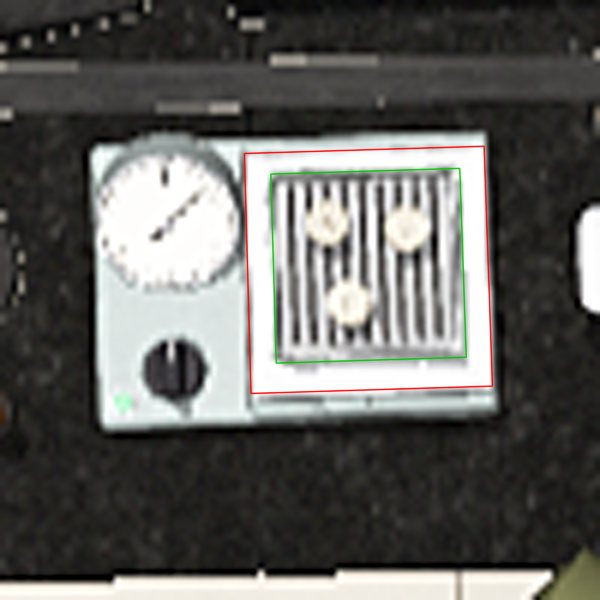

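```bash
python3 - <<'E'
from h import *
ctrl.movel([.49,-.44,Z0+.07],max_speed=.12); rep()
ctrl.movel([.49,-.44,Z0+.008],max_speed=.1); rep()
ctrl.movel([.49,-.44,Z0+.0003],max_speed=.02); rep()
ctrl.ungrasp(); rep()
ctrl.movel([.49,-.44,Z0+.10],max_speed=.12); rep()
ctrl.movep([.40,-.44,.25],down(np.radians(90))); rep()
for n in ("side","top"):
    im,d=vision.grab_frame(n); cv2.imwrite(f"pics/{n}18.png",im); np.save(f"pics/{n}18.npy",d)
E
python3 - <<'E'
from ov import *
R,B,G=(0,0,255),(255,0,0),(0,200,0)
S=(.553,-.100,np.radians(.3)); L=(.49,-.325,np.radians(90))
P=[(box(*L,-.078,.05,-.032,.032,.003),R),(box(*L,-.174,-.094,-.01,.01,.062),B),(box(*S,-.075,.075,-.075,.075,.066),R),(circ(.611,-.357,.029,.057),B),(circ(.648,-.263,.013,.088),B)]
draw("side",cv2.imread("pics/side18.png"),P,(160,120,340,320),3.5,"pics/ovs18.png")
draw("top",cv2.imread("pics/top18.png"),P,(190,150,370,250),4.4,"pics/ovt18.png")
E
```

```text
31.76 [ 0.4909 -0.4394  0.0653] yaw 90.3 F [-0.2  0.2 -1.6] w 0.0186 q7 0.84
 32.52 [ 0.4904 -0.4403  0.0037] yaw 90.3 F [ 1.  -0.6 -1.9] w 0.0181 q7 0.85
 33.06 [ 0.49   -0.4399 -0.0044] yaw 90.3 F [-0.3 -0.2 -1.6] w 0.0183 q7 0.85
 33.72 [ 0.49   -0.44   -0.0044] yaw 90.3 F [-0.1 -0.2  0.2] w 0.0855 q7 0.85
 34.7 [ 0.4896 -0.4395  0.0945] yaw 90.3 F [ 0.1  0.4 -0.3] w 0.0854 q7 0.83
 35.45 [ 0.4006 -0.439   0.2484] yaw 90.1 F [ 0.5 -0.4 -0.7] w 0.0858 q7 0.89
```

View pics/ovs18.png

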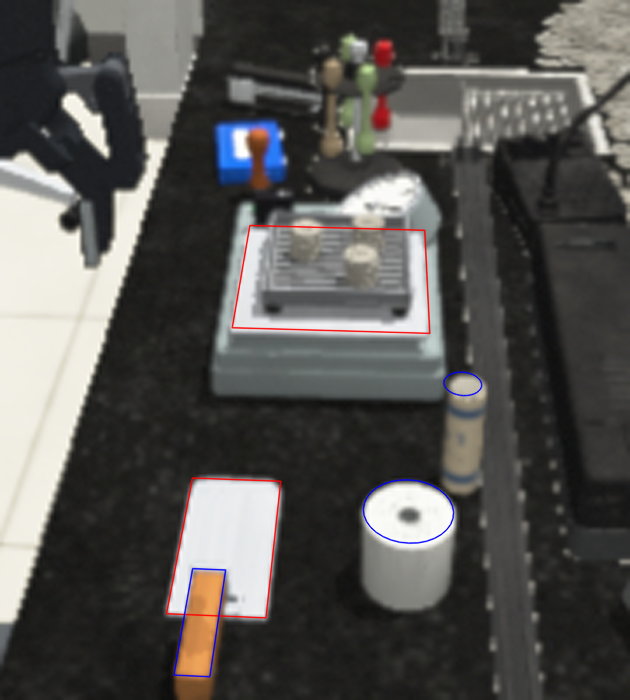

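View pics/ovt18.png

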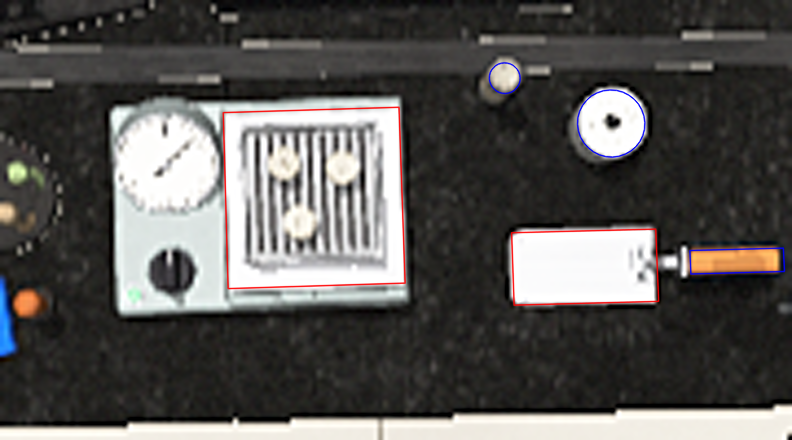

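```bash
python3 -c "
from h import *
ctrl.pause(0.3); ticket.close_job(); rep()"
```

```text
the job is handed in; nothing more can be done
the job is handed in; nothing more can be done
```

The job is handed in, with about 36 of the 67 s used. I turned the zero knob by roughly 69° with the platform empty and let go. Then I carried the tray on the lifter to the scale and laid the lifter flat on the counter, clear of the scale.

What the last checks showed:
- **Zero setting:** with the knob released and the platform still empty, the zero mark lay under the pointer in both camera views. In the final pictures the knob's bar still points along the scale's x axis.
- **Tray:** it stands centred on the platform to within about 3 mm by the overlay, with all three coin stacks upright. The wrist load fell back to about the lifter's own weight as the platform took the tray. The pointer has turned clockwise.
- **Lifter:** it lies flat on the counter with its tip about 10 cm from the scale.
- **Bystanders:** the till roll and coin roll are where they were at the start. The date stamp looks unmoved. I did not re-check the stapler in the final view.

**What disagreed:** the gripper's real fingertips sat about 37 mm higher than the reported TCP height. My first grip on the knob therefore closed on air above it. I measured the offset from depth images and corrected for it for the rest of the run. The side camera's overlay was also off by about 1 pixel (2–3 mm) compared with the top camera's.

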